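Lay out a gourd birdhouse kit on the board

ROBOT

A 6-joint arm with a two-finger parallel gripper is mounted at the origin on the work surface. World frame = base frame: x ahead of the robot, y to its left, z up, the work surface at z = 0. Lengths are in mm, angles in rad, forces in N, time in s.
With the tool pointing down it reaches from about 400 to 925 mm from the base axis. Payload 12.5 kg.
Tool frame: the origin (TCP) lies midway between the tips of the shut fingers; the grasp point (between the pads) lies 19 mm behind it; z points along the fingers, y is the line along which they close (so a half turn about z gives the same grasp; the last joint's range is limited). The gripper opens to 95 mm and grips with 3 to 60 N. Pads are 20 mm wide; open, the fingers measure 119 mm over their backs; the gripper's body (75 mm by 180 mm) begins 59 mm behind the grasp point.
Start: joints at [-1.213, 0.491, 1.559, -0, 1.092, -0.106], TCP at [279.618, -558.982, 214.661] pointing down, gripper open.
Joint ranges: [-3.1, 3.1], [-0.84, 2.19], [0.05, 2.79], [-1.13, 4.28], [0.06, 2.93], [-2.69, 2.69]. Speed limits (rad/s): [2.22, 2.22, 2.79, 3.14, 3.14, 3.14].

INTERFACE

Orientations are given as [roll, pitch, yaw] about the fixed x, y, z axes, in that order (R = Rz(yaw) Ry(pitch) Rx(roll)).
In Python, from cell import * gives the robot as it stands. The module is installed in compiled form; this text tells all that it offers.
- The arm moves only by the tool arm_command, never from a script. Its arguments are lists of equal length, an entry for each row: "delta_pos": the shift along the world's x, y, z in units of 250 mm (1.0 is 250 mm), a list of three; "delta_rot": the turn, a rotation vector about the world's x, y, z in units of 90 degrees (1.0 is 90 degrees), a list of three; "claw": the closure, from 0 (fully open) to 1 (shut). In form: {"delta_pos": [[tx, ty, tz], ...], "delta_rot": [[wx, wy, wz], ...], "claw": [claw, ...]}. A call has exactly 5 rows; each row is the pose to reach, as a shift and turn from the pose commanded when the call began; what a row does not reach only later rows make up. A row lasts 1/12 s, in which the tool goes at most 41.7 mm and 7.16 degrees, less where a joint would pass 70% of its speed; a pose out of reach is approached as far as the arm can. A call with a number of a shift or a turn outside -1 to 1 is refused whole. A call with a gripper value outside its range is refused whole. The fingers move at their own pace and stop on an object; the grip force is fixed at half the most. Time passes only in rows, so rows that repeat a pose let the fingers close, or fill a call up. It gives the time, the measured TCP pose, the force, the opening and the grip force at its end, in the units of the state.
- state(): the state, without advancing time (a new reading comes with each control period).
- read_camera(name): name is "scene" or "top" or "wrist"; returns the picture (420x560x3 uint8, red, green, blue); there is no depth.
- calibration(name): a dict with "camera_matrix" (3x3 intrinsics, pixels), "k1" (the pictures are not rectified: a ray, as slopes to the right and down, at radius r is drawn at 1 + k1 r^2 times it, then the intrinsics apply), "T" (4x4, takes a point from camera to world coordinates). Camera axes: x right, y down, z forward; pixel columns grow to the right and rows downward; lengths in mm; the calibration is good to about 2 mm. A picture is of the moment at which its call begins: read the wrist's pose just before it. calibration takes no time and is no camera call; for the wrist camera it gives the pose at the moment of the call.
- job_done(): hands the job in; it is judged then, once.
The state is a dict: "t": time; "joints": joint angles; "qvel": joint speeds; "tau": joint torques, N m; "eef_pos": TCP position; "tcp_rot": TCP orientation; "ft_force": force on the tool from outside, world axes, zero at the start; "moment": the same for the moment, N m; "opening": opening from 0.0 (shut) to 1.0 (fully open); "grip_force": force on a finger pad.
Only numpy, scipy, OpenCV 4.12 (cv2) and the standard library are available. Lean on these libraries where they do the work, as an engineer would, in place of code of your own. Each camera call takes 0.05 s, during which the arm holds its last target. There are 200 camera calls.

TASK

Lay out the birdhouse kit on the board: stand the tall gourd in the cork ring first and afterwards cap its open mouth with the knobbed lid; pick up the two sticks together in one grasp and lay them down as a pair, side by side and touching, centred across both rails of the little stand; and stand the small gourd on the board midway between the ring and the stand. Keep the gourds upright, set everything down without dropping it, and leave the jar and the sanding block where they are.

Things in the scene. Friction and masses are not known exactly. Their poses are not given: they have to be found in the camera images.
- tall_gourd: larger dried tan gourd, double-bellied, 124 mm tall, upright, round; belly 84 mm across at 42 mm up, waist 47 mm at 77 mm, upper bulb 57 mm across at 96 mm up (grip there), then a cut rim 49 mm across with an open mouth about 37 mm wide, 12 mm deep; flat foot 44 mm. Origin: centre of the foot, z up. About 0.16 kg; yaw does not matter
- small_gourd: the smaller dried tan gourd, pear-shaped, 88 mm tall plus a 7 mm stub of stem, standing upright; belly 62 mm across at 26 mm up, waist 39 mm at 58 mm up, upper bulb 43 mm across at 68 mm up (grip it there); flat foot 40 mm across. Origin: centre of the foot, z up. About 0.09 kg. Round, yaw does not matter
- lid: turned dark wooden lid, round: plug 24 mm across, 7 mm long (fits the gourd's mouth with play), flange 54 mm across from 7 to 13 mm up, knob 19 to 21 mm across from 13 to 39 mm up. Starts upright on its plug. Origin: centre of the plug's underside, z up. Seated, its flange lies on the tall gourd's rim, its origin 117 mm above that gourd's origin. 40 g
- stick_a: one of two alike pale square wooden sticks, 14 x 14 mm in section and 110 mm long, lying flat. Origin: centre of its underside; y along its length, z up. 16 g. The other stick lies parallel beside it, on its +x side, centres 15.5 to 18 mm apart (a gap of 1.5 to 4 mm)
- stick_b: the second stick, the same as stick_a and with the same axes; it lies on stick_a's +x side. The two may end in either order
- board: brown wooden board fixed on the bench, 115 mm (x) by 340 mm (y), 6 mm thick; carries the ring near one end and the stand near the other. Origin: centre of its underside, z up; its centre is the midpoint between ring and stand, each 115 mm from it along its y axis (which is at which end varies)
- ring: cork ring fixed on the board, 96 mm outside, 72 mm inside, 12 mm high, open in the middle, so that the tall gourd's foot stands inside it on the board itself. Origin: centre of its underside, on the board's top, 6 mm above the bench
- stand: pale wooden stand fixed on the board, same axes as it. Two rails along y, 22 mm high, 12 wide, 74 long, at x = -35 and +35 mm; between them a 4 mm plank, free for fingers above. On each rail 10 mm high pins at y = -33 and +33 mm. Sticks lie between the pins on both rails, lengthwise along x, undersides 22 mm up. Origin: centre of underside, 6 mm above the bench
- jar: bystander: amber glass jar with a metal cap, 62 mm across, 85 mm tall, upright. Origin: centre of its underside
- sander: bystander: cork sanding block with a red abrasive sole, 62 x 98 x 34 mm. Origin: centre of its underside, y along its length
Not all that is in view belongs to the job. Of the things that look like the lid, the middle-sized one is meant.

How it is judged:
By the outcome, as a careful person would: the job done as asked, in the order asked, and still so for the second after the job is handed in, with the robot touching nothing.
It also fails if it takes over 136 s, if anything falls off the work surface, if the arm or the gripper's body presses on something with over 40 N, if the wrist force passes 120 N, or if a joint passes its speed limit or range.

## Working session

There is one attempt and no reset: what is moved stays moved. The work goes in short steps, Python scripts to look and compute and a tool call to move; the robot and the scene stay as the last step left them, time stands still between calls to the robot, and variables do not carry over. Pictures are saved under pics/ and viewed, at most 14 in all, crops included, and the job is handed in when it is done.

Besides the shell and the picture viewer there is one more tool, called as name(argument=value, ...) on one line, values as JSON. arm_command: Moves the arm, as the interface text tells. Shifts and turns lie within -1 to 1; 1 stands for 250 mm of shift or 90 degrees of turn. Its arguments: {"type":"object","properties":{"delta_pos":{"type":"array"},"delta_rot":{"type":"array"},"claw":{"type":"array"}},"required":["delta_pos","delta_rot","claw"]}

```bash
mkdir -p pics; cat > h.py <<'E'
from cell import *
import numpy as np, cv2
def save(img,n): cv2.imwrite(f'pics/{n}.png',img[...,::-1])
def ray(c,uv):
    K=c["camera_matrix"];K=np.array(K);k=c["k1"];T=np.array(c["T"])
    d=np.array([(uv[0]-K[0,2])/K[0,0],(uv[1]-K[1,2])/K[1,1]]);s=d.copy()
    for _ in range(20): s=d/(1+k*(s@s))
    return T[:3,3],T[:3,:3]@np.array([s[0],s[1],1.])
def on(c,uv,z):
    o,d=ray(c,uv);return (o+d*(z-o[2])/d[2])[:2]
def proj(c,p):
    K=np.array(c["camera_matrix"]);T=np.array(c["T"]);q=T[:3,:3].T@(np.array(p,float)-T[:3,3]);s=q[:2]/q[2];s=s*(1+c["k1"]*(s@s))
    return np.array([K[0,0]*s[0]+K[0,2],K[1,1]*s[1]+K[1,2]])
E
python3 - <<'E'
from h import *
for n in("top","scene"):
    i=read_camera(n);save(i,n);c=calibration(n);print(n,c);np.save(n,i)
print(state())
E
```

```text
top {'camera_matrix': array([[431.48233521,   0.        , 281.58532863],
       [  0.        , 431.48233521, 207.15771112],
       [  0.        ,   0.        ,   1.        ]]), 'k1': -0.13359146962055035, 'T': array([[ 2.56257773e-02, -9.96834234e-01,  7.52650675e-02,
         5.03786832e+02],
       [-9.99660699e-01, -2.59044590e-02, -2.72860989e-03,
         3.33554033e+00],
       [ 4.66967260e-03, -7.51696072e-02, -9.97159829e-01,
         9.56559565e+02],
       [ 0.00000000e+00,  0.00000000e+00,  0.00000000e+00,
         1.00000000e+00]])}
scene {'camera_matrix': array([[398.67829093,   0.        , 278.72847438],
       [  0.        , 398.67829093, 210.32535975],
       [  0.        ,   0.        ,   1.        ]]), 'k1': -0.028830822682868563, 'T': array([[ 7.46218805e-01,  5.59036026e-01, -3.61436325e-01,
         9.15221589e+02],
       [ 6.65657751e-01, -6.20440931e-01,  4.14671932e-01,
        -3.83213123e+02],
       [ 7.56665860e-03, -5.50028884e-01, -8.35111353e-01,
         7.84882997e+02],
       [ 0.00000000e+00,  0.00000000e+00,  0.00000000e+00,
         1.00000000e+00]])}
{'t': 0.1, 'joints': array([-1.21262440e+00,  4.91482709e-01,  1.55936958e+00,  4.19939606e-06,
        1.09169714e+00, -1.05610063e-01]), 'qvel': array([ 0.00162615, -0.00295241, -0.00328454, -0.00183232, -0.00054698,
       -0.00190055]), 'tau': array([ 1.67313035e-03, -6.13624763e+01, -2.58604467e+01,  6.93347678e-02,
        4.70234896e-02, -2.98851853e-05]), 'eef_pos': array([ 279.52703163, -558.77875647,  214.13699804]), 'tcp_rot': array([-3.14064160e+00, -1.04561016e-04,  4.63780002e-01]), 'ft_force': array([0.84988281, 1.0969931 , 0.0379469 ]), 'moment': array([-0.03610247,  0.01316539,  0.01377196]), 'grip_force': 0.0, 'opening': 0.9985855726993416}
```

View pics/top.png

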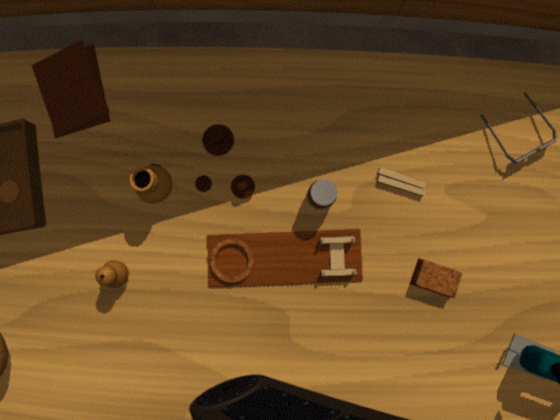

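View pics/scene.png

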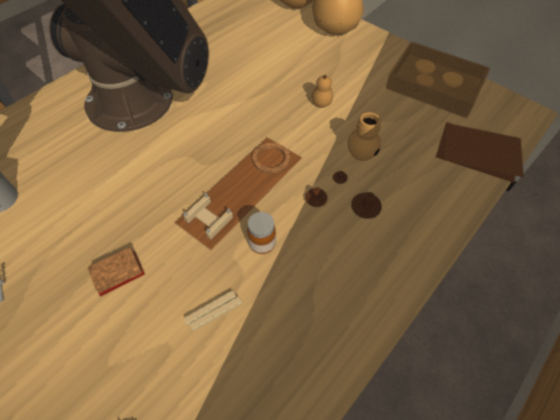

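```bash
python3 - <<'E'
from h import *
i=np.load('top.npy')
g=np.clip(i.astype(float)*1.6,0,255).astype(np.uint8)
a=cv2.resize(g[120:300,85:285],None,fx=4,fy=4,interpolation=cv2.INTER_CUBIC)[:600]
b=cv2.resize(g[150:300,270:470],None,fx=4,fy=4,interpolation=cv2.INTER_CUBIC)
cv2.imwrite('pics/a.png',cv2.resize(g[120:300,85:285],(660,594),interpolation=cv2.INTER_CUBIC)[...,::-1]);save(b,'b')
c=calibration('top')
for n,uv,z in [('tall',(144,180),124),('small',(101,275),95),('lid',(243,185),39),('jar',(323,193),85),('ring',(232,261),18),('stand',(338,256),28),('st',(401,182),14)]: print(n,on(c,uv,z))
E
```

```text
tall [613.22309517 273.39551119]
small [421.09561142 364.23357004]
lid [618.49947277  84.70784434]
jar [600.63547413 -82.53664855]
ring [454.80046781 105.2445061 ]
stand [ 471.76097448 -123.14340411]
st [ 638.02593055 -263.73704259]
```

View pics/a.png

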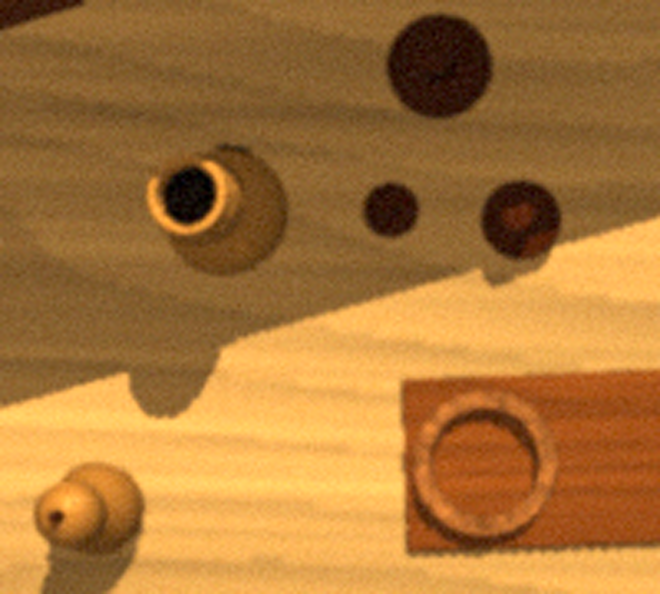

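View pics/b.png

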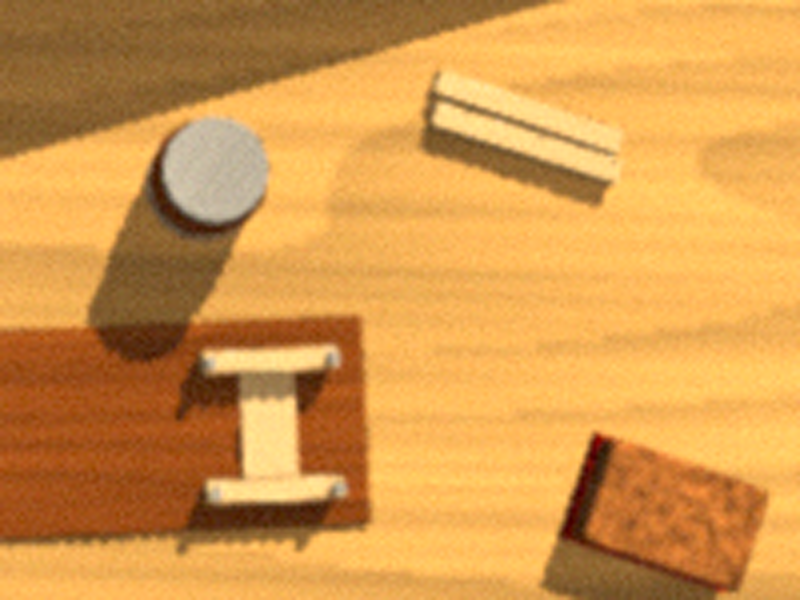

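```bash
python3 - <<'E'
from h import *
c=calibration('top');s=calibration('scene')
A=lambda x,y:(85+x/3.3,120+y/3.3)
B=lambda x,y:(270+x/4,150+y/4)
P=lambda n,uv,z:(print(n,np.round(on(c,uv,z),1)),on(c,uv,z))[1]
P('tall rim',A(188,197),124);P('tall belly',A(225,210),42)
P('small stem',A(57,516),95);P('small bulb',A(68,513),68);P('small belly',A(98,507),26)
P('lid flange',A(521,219),13);P('knob',A(519,214),39)
r=P('ring',A(484,463),18)
pins=[P('pin',B(*q),38) for q in((208,363),(333,358),(214,490),(340,487))];st=np.mean(pins,0);print('stand',st)
cor=[P('bc',q,6) for q in (B(360,317),B(369,524),A(403,380),A(408,553))];print('board',np.mean(cor,0),'mid',(r+st)/2,np.linalg.norm(r-st),'axis',np.degrees(np.arctan2(*(r-st)[::-1])))
k=[P('stick',B(*q),14) for q in((440,72),(620,130),(610,185),(432,128))];print(np.mean(k,0),k[0]-k[1],np.degrees(np.arctan2(*(k[0]-k[1]+k[3]-k[2])[::-1])),np.linalg.norm(k[0]-k[1]),np.linalg.norm(k[0]-k[3]))
P('jar',B(214,171),85)
print('top cam pos consistency: scene checks')
i=np.load('scene.npy')
for n,p in dict(tall=[613,277,124],small=[421,362,95],knob=[618,86,39],ring=[455,106,18],stick=[638,-263,14]).items(): print(n,proj(s,p))
E
```

```text
tall rim [613.7 277.5]
tall belly [616.5 279.2]
small stem [418.5 361.4]
small bulb [418.  365.4]
small belly [418.8 361.9]
lid flange [618.7  87.2]
knob [618.8  86.3]
ring [456.3 106. ]
pin [503.7 -87. ]
pin [ 507.9 -153.8]
pin [436.5 -91.6]
pin [ 439.4 -158.8]
stand [ 471.87892362 -122.81492102]
bc [ 531. -174.]
bc [ 417.1 -181. ]
bc [509.3 163.4]
bc [394.4 156.3]
board [462.96524461  -8.82440331] mid [464.08262435  -8.39993384] 229.3606032023008 axis 93.89813974282235
stick [ 668.  -216.1]
stick [ 638.6 -318.8]
stick [ 607.5 -312.9]
stick [ 636.4 -211.7]
[ 637.64782926 -264.86832002] [ 29.4096208  102.76200528] 74.03818599365842 106.88758358960708 31.882752493420185
jar [601.2 -83.5]
top cam pos consistency: scene checks
tall [367.5679552  118.88411515]
small [324.2981838   76.20211123]
knob [315.31299251 190.06388445]
ring [269.42250647 155.46865854]
stick [212.26178137 307.73386225]
```

arm_command(delta_pos=[[0.06,0.15,0],[0.12,0.3,0],[0.18,0.45,0],[0.24,0.6,0],[0.3,0.75,0]], delta_rot=[[0,0,0],[0,0,0],[0,0,0],[0,0,0],[0,0,0]], claw=[0,0,0,0,0])

```text
t: 0.52
eef_pos: [354.8, -369.6, 214.4]
tcp_rot: [-3.141, 0.0, 0.463]
ft_force: [1.9, 0.3, -0.2]
opening: 0.999
grip_force: 0.0
```

arm_command(delta_pos=[[0.06,0.15,0],[0.12,0.3,0],[0.18,0.45,0],[0.24,0.6,0],[0.3,0.75,0]], delta_rot=[[0,0,0],[0,0,0],[0,0,0],[0,0,0],[0,0,0]], claw=[0,0,0,0,0])

```text
t: 0.93
eef_pos: [429.8, -182.1, 214.6]
tcp_rot: [-3.142, 0.0, 0.464]
ft_force: [0.8, 0.3, 0.4]
opening: 1.003
grip_force: 0.0
```

arm_command(delta_pos=[[0.06,0.15,0],[0.12,0.3,0],[0.18,0.45,0],[0.24,0.6,0],[0.3,0.75,0]], delta_rot=[[0,0,0],[0,0,0],[0,0,0],[0,0,0],[0,0,0]], claw=[0,0,0,0,0])

```text
t: 1.35
eef_pos: [504.8, 5.6, 214.6]
tcp_rot: [3.142, 0.0, 0.464]
ft_force: [0.8, -0.3, 0.5]
opening: 1.001
grip_force: 0.0
```

arm_command(delta_pos=[[0.06,0.15,0],[0.12,0.3,0],[0.18,0.45,0],[0.24,0.6,0],[0.28,0.72,0]], delta_rot=[[0,0,0],[0,0,0],[0,0,0],[0,0,0],[0,0,0]], claw=[0,0,0,0,0])

```text
t: 1.77
eef_pos: [575.2, 186.3, 214.3]
tcp_rot: [-3.141, 0.0, 0.465]
ft_force: [1.0, -1.3, 0.4]
opening: 0.999
grip_force: 0.0
```

arm_command(delta_pos=[[0.08,0.18,0],[0.16,0.36,0],[0.16,0.37,0],[0.16,0.37,0],[0.16,0.37,0]], delta_rot=[[0,0,0],[0,0,0],[0,0,0],[0,0,0],[0,0,0]], claw=[0,0,0,0,0])

```text
t: 2.18
eef_pos: [614.2, 276.8, 213.7]
tcp_rot: [3.142, 0.002, 0.465]
ft_force: [0.2, -0.5, -0.2]
opening: 1.0
grip_force: 0.0
```

```bash
python3 - <<'E'
from h import *
print(state()['eef_pos']);c=calibration('wrist');i=read_camera('wrist');save(i,'w1')
print(c['T'][:3,3]); print(proj(c,[614,277.5,124]),proj(c,[618.7,86.5,39]))
E
```

```text
[614.21834619 276.7519424  213.6634111 ]
[673.52600093 306.8547394  384.06798747]
[276.79316698 211.41441966] [411.99160505 256.73522547]
```

View pics/w1.png

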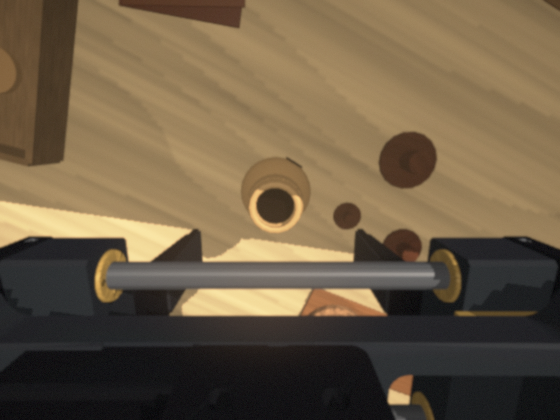

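```bash
python3 - <<'E'
from h import *
c=calibration('wrist')
print(on(c,(275.5,207),124),on(c,(408,256),39))
E
```

```text
[617.10996473 279.48720469] [616.97062955  90.44509598]
```

arm_command(delta_pos=[[0.005,0.006,-0.12],[0.005,0.006,-0.26],[0.005,0.006,-0.4],[0.005,0.006,-0.5],[0.005,0.006,-0.545]], delta_rot=[[0,0,0],[0,0,0],[0,0,0],[0,0,0],[0,0,0]], claw=[0,0,0,0,0])

```text
t: 2.65
eef_pos: [614.3, 275.6, 75.2]
tcp_rot: [-3.141, 0.005, 0.462]
ft_force: [0.3, 0.2, 0.3]
opening: 1.005
grip_force: 0.0
```

arm_command(delta_pos=[[0,0,0],[0,0,0],[0,0,0],[0,0,0],[0,0,0]], delta_rot=[[0,0,0],[0,0,0],[0,0,0],[0,0,0],[0,0,0]], claw=[0.2,0.3,0.35,0.4,0.5])

```text
t: 3.07
eef_pos: [616.4, 277.6, 80.0]
tcp_rot: [3.141, -0.002, 0.464]
ft_force: [1.1, -0.3, 1.0]
opening: 0.706
grip_force: 0.0
```

arm_command(delta_pos=[[0,0,0],[0,0,0],[0,0,0],[0,0,0],[0,0,0]], delta_rot=[[0,0,0],[0,0,0],[0,0,0],[0,0,0],[0,0,0]], claw=[1,1,1,1,1])

```text
t: 3.48
eef_pos: [616.3, 277.8, 79.2]
tcp_rot: [3.141, -0.001, 0.464]
ft_force: [-0.2, 1.4, 5.7]
opening: 0.58
grip_force: 30.0
```

arm_command(delta_pos=[[0,0,0.02],[0,0,0.08],[0,0,0.18],[0,0,0.28],[0,0,0.32]], delta_rot=[[0,0,0],[0,0,0],[0,0,0],[0,0,0],[0,0,0]], claw=[1,1,1,1,1])

```text
t: 3.9
eef_pos: [616.6, 277.8, 161.5]
tcp_rot: [3.141, -0.003, 0.464]
ft_force: [0.3, 0.3, -0.8]
opening: 0.578
grip_force: 30.0
```

arm_command(delta_pos=[[-0.03,-0.03,0],[-0.09,-0.1,0],[-0.17,-0.18,0],[-0.25,-0.27,0],[-0.33,-0.35,0]], delta_rot=[[0,0,0],[0,0,0],[0,0,0],[0,0,0],[0,0,0]], claw=[1,1,1,1,1])

```text
t: 4.32
eef_pos: [531.9, 189.0, 157.7]
tcp_rot: [-3.142, 0.001, 0.464]
ft_force: [1.0, 0.6, -0.9]
opening: 0.581
grip_force: 30.0
```

arm_command(delta_pos=[[-0.08,-0.09,0],[-0.16,-0.18,0],[-0.24,-0.26,0],[-0.29,-0.32,0],[-0.31,-0.335,0]], delta_rot=[[0,0,0],[0,0,0],[0,0,0],[0,0,0],[0,0,0]], claw=[1,1,1,1,1])

```text
t: 4.73
eef_pos: [453.8, 104.7, 158.2]
tcp_rot: [-3.141, 0.002, 0.463]
ft_force: [0.9, 0.5, -1.0]
opening: 0.58
grip_force: 30.0
```

```bash
python3 - <<'E'
from h import *
s=state();print(s['eef_pos'],s['ft_force'],s['grip_force'],s['opening']);i=read_camera('scene');save(cv2.resize(i[60:260,160:400],None,fx=3,fy=3),'s1')
E
```

```text
[453.81869048 104.71415544 158.16976736] [ 0.91891622  0.50566107 -1.03392312] 29.99968167930092 0.5797804441195546
```

View pics/s1.png

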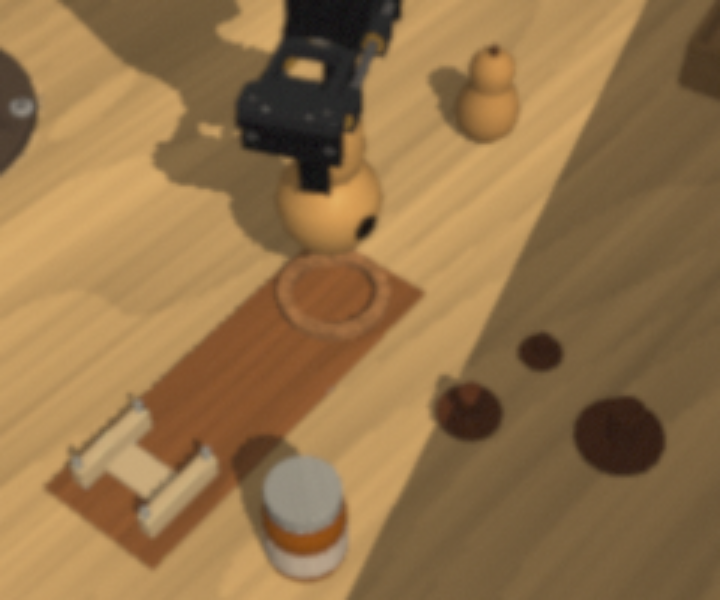

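arm_command(delta_pos=[[0.008,0.005,-0.04],[0.008,0.005,-0.12],[0.008,0.005,-0.2],[0.008,0.005,-0.25],[0.008,0.005,-0.26]], delta_rot=[[0,0,0],[0,0,0],[0,0,0],[0,0,0],[0,0,0]], claw=[1,1,1,1,1])

```text
t: 5.2
eef_pos: [457.8, 108.2, 90.7]
tcp_rot: [-3.14, 0.003, 0.464]
ft_force: [-0.0, 0.5, -1.1]
opening: 0.579
grip_force: 30.0
```

arm_command(delta_pos=[[0,0,-0.005],[0,0,-0.01],[0,0,-0.015],[0,0,-0.018],[0,0,-0.02]], delta_rot=[[0,0,0],[0,0,0],[0,0,0],[0,0,0],[0,0,0]], claw=[1,1,1,1,1])

```text
t: 5.62
eef_pos: [458.2, 107.6, 88.8]
tcp_rot: [3.141, -0.001, 0.464]
ft_force: [-0.7, 0.2, -1.4]
opening: 0.581
grip_force: 30.0
```

arm_command(delta_pos=[[-0.004,-0.004,-0.003],[-0.006,-0.004,-0.006],[-0.006,-0.004,-0.01],[-0.006,-0.004,-0.012],[-0.006,-0.004,-0.012]], delta_rot=[[0,0,0],[0,0,0],[0,0,0],[0,0,0],[0,0,0]], claw=[1,1,1,1,1])

```text
t: 6.03
eef_pos: [456.3, 106.5, 85.3]
tcp_rot: [3.142, 0.0, 0.464]
ft_force: [0.3, -0.5, -1.5]
opening: 0.58
grip_force: 30.0
```

arm_command(delta_pos=[[0,0,-0.001],[0,0,-0.002],[0,0,-0.004],[0,0,-0.005],[0,0,-0.005]], delta_rot=[[0,0,0],[0,0,0],[0,0,0],[0,0,0],[0,0,0]], claw=[1,1,1,1,1])

```text
t: 6.45
eef_pos: [457.0, 106.7, 85.0]
tcp_rot: [3.141, -0.002, 0.464]
ft_force: [-1.6, 1.6, 12.9]
opening: 0.58
grip_force: 30.0
```

Contact. Release gently, and rise.

arm_command(delta_pos=[[0,0,0.002],[0,0,0.002],[0,0,0.002],[0,0,0.002],[0,0,0.002]], delta_rot=[[0,0,0],[0,0,0],[0,0,0],[0,0,0],[0,0,0]], claw=[0.38,0.34,0.3,0.25,0.15])

```text
t: 6.87
eef_pos: [456.3, 106.5, 84.5]
tcp_rot: [3.142, 0.0, 0.464]
ft_force: [-0.2, -0.8, -0.1]
opening: 0.766
grip_force: 0.0
```

arm_command(delta_pos=[[0,0,0],[0,0,0],[0,0,0],[0,0,0],[0,0,0]], delta_rot=[[0,0,0],[0,0,0],[0,0,0],[0,0,0],[0,0,0]], claw=[0,0,0,0,0])

```text
t: 7.28
eef_pos: [456.4, 106.5, 84.6]
tcp_rot: [3.142, 0.0, 0.464]
ft_force: [-1.1, 0.5, -0.1]
opening: 0.999
grip_force: 0.0
```

arm_command(delta_pos=[[0,0,0.08],[0,0,0.2],[0,0,0.36],[0,0,0.45],[0,0,0.5]], delta_rot=[[0,0,0],[0,0,0],[0,0,0],[0,0,0],[0,0,0]], claw=[0,0,0,0,0])

```text
t: 7.7
eef_pos: [457.1, 106.6, 212.7]
tcp_rot: [3.14, -0.004, 0.464]
ft_force: [-0.2, 0.3, -0.4]
opening: 0.999
grip_force: 0.0
```

arm_command(delta_pos=[[0.1,-0.01,0],[0.26,-0.03,0],[0.42,-0.05,0],[0.58,-0.065,0],[0.645,-0.075,0]], delta_rot=[[0,0,0],[0,0,0],[0,0,0],[0,0,0],[0,0,0]], claw=[0,0,0,0,0])

```text
t: 8.12
eef_pos: [621.4, 87.1, 209.2]
tcp_rot: [3.141, -0.001, 0.463]
ft_force: [-0.3, -0.8, 0.1]
opening: 0.998
grip_force: 0.0
```

```bash
python3 - <<'E'
from h import *
print(state()['eef_pos']);c=calibration('wrist');i=read_camera('wrist')
print(proj(c,[618,88,39]))
save(i,'w2')
t=read_camera('top');ct=calibration('top');p=proj(ct,[456.5,106.5,130]);print(p)
a=np.hstack([i[90:300,150:420],cv2.resize(np.clip(t[220:290,190:280].astype(float)*1.6,0,255).astype(np.uint8),(270,210),interpolation=cv2.INTER_CUBIC)])
save(cv2.resize(a,None,fx=1.48,fy=1.48),'w2c')
E
```

```text
[621.39919967  87.09316866 209.2071366 ]
[275.50961929 197.45797656]
[224.93658448 262.96662245]
```

View pics/w2c.png

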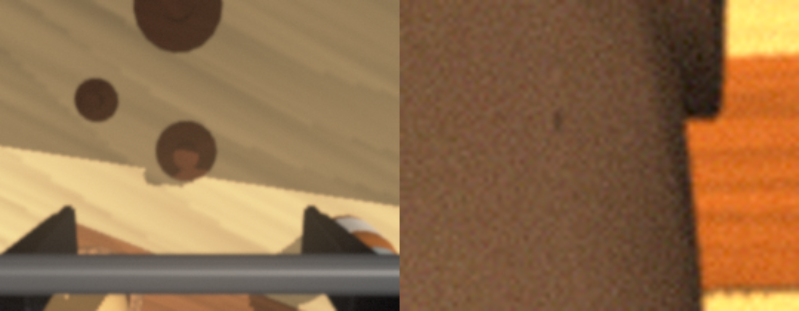

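```bash
python3 - <<'E'
from h import *
c=calibration('wrist');print(on(c,(275.7,192),13),on(c,(276.2,200),39),state()['eef_pos'])
E
```

```text
[617.81007762  88.84055452] [613.67546836  85.95560062] [619.67317789  87.12494112 208.54788699]
```

arm_command(delta_pos=[[-0.008,0.002,-0.12],[-0.008,0.002,-0.28],[-0.008,0.002,-0.44],[-0.008,0.002,-0.6],[-0.008,0.002,-0.67]], delta_rot=[[0,0,0],[0,0,0],[0,0,0],[0,0,0],[0,0,0]], claw=[0,0,0.2,0.3,0.4])

```text
t: 8.63
eef_pos: [612.6, 88.3, 37.8]
tcp_rot: [-3.139, 0.005, 0.464]
ft_force: [0.9, 0.1, -0.3]
opening: 0.847
grip_force: 0.0
```

arm_command(delta_pos=[[0,0,-0.03],[0,0,-0.06],[0,0,-0.08],[0,0,-0.09],[0,0,-0.092]], delta_rot=[[0,0,0],[0,0,0],[0,0,0],[0,0,0],[0,0,0]], claw=[0.4,0.4,0.4,0.4,0.4])

```text
t: 9.05
eef_pos: [616.0, 88.3, 20.0]
tcp_rot: [3.141, -0.001, 0.464]
ft_force: [-0.3, -0.2, -0.2]
opening: 0.604
grip_force: 0.0
```

arm_command(delta_pos=[[0.004,-0.002,-0.006],[0.005,-0.002,-0.01],[0.005,-0.002,-0.01],[0.005,-0.002,-0.01],[0.005,-0.002,-0.01]], delta_rot=[[0,0,0],[0,0,0],[0,0,0],[0,0,0],[0,0,0]], claw=[0.4,0.5,0.6,0.65,0.7])

```text
t: 9.47
eef_pos: [617.0, 87.7, 16.9]
tcp_rot: [3.141, -0.0, 0.464]
ft_force: [-0.6, -0.5, 0.7]
opening: 0.376
grip_force: 0.0
```

arm_command(delta_pos=[[0,0,0],[0,0,0],[0,0,0],[0,0,0],[0,0,0]], delta_rot=[[0,0,0],[0,0,0],[0,0,0],[0,0,0],[0,0,0]], claw=[0.75,0.8,0.9,1,1])

```text
t: 9.88
eef_pos: [616.9, 87.8, 16.7]
tcp_rot: [3.141, -0.0, 0.464]
ft_force: [0.7, -0.3, 0.9]
opening: 0.205
grip_force: 30.0
```

arm_command(delta_pos=[[0,0,0],[0,0,0.0],[0,0,0.02],[0,0,0.04],[0,0,0.08]], delta_rot=[[0,0,0],[0,0,0],[0,0,0],[0,0,0],[0,0,0]], claw=[1,1,1,1,1])

```text
t: 10.3
eef_pos: [616.5, 87.7, 36.6]
tcp_rot: [-3.141, 0.001, 0.464]
ft_force: [-0.1, -0.8, -1.0]
opening: 0.205
grip_force: 30.0
```

arm_command(delta_pos=[[0,0,0.1],[0,0,0.25],[0,0,0.4],[0,0,0.56],[0,0,0.66]], delta_rot=[[0,0,0],[0,0,0],[0,0,0],[0,0,0],[0,0,0]], claw=[1,1,1,1,1])

```text
t: 10.72
eef_pos: [617.4, 87.8, 206.8]
tcp_rot: [3.14, -0.004, 0.464]
ft_force: [0.2, 0.2, -0.6]
opening: 0.202
grip_force: 30.0
```

arm_command(delta_pos=[[-0.08,0.01,0.02],[-0.22,0.03,0.05],[-0.38,0.05,0.06],[-0.54,0.065,0.06],[-0.64,0.075,0.06]], delta_rot=[[0,0,0],[0,0,0],[0,0,0],[0,0,0],[0,0,0]], claw=[1,1,1,1,1])

```text
t: 11.13
eef_pos: [453.2, 106.7, 217.5]
tcp_rot: [3.142, 0.0, 0.464]
ft_force: [0.8, 0.3, -0.2]
opening: 0.204
grip_force: 30.0
```

arm_command(delta_pos=[[0,0,0],[0,0,0],[0,0,0],[0,0,0],[0,0,0]], delta_rot=[[0,0,0],[0,0,0],[0,0,0],[0,0,0],[0,0,0]], claw=[1,1,1,1,1])

```text
t: 11.55
eef_pos: [457.7, 106.4, 216.6]
tcp_rot: [3.141, -0.0, 0.463]
ft_force: [0.3, -0.5, 0.0]
opening: 0.205
grip_force: 30.0
```

```bash
python3 - <<'E'
from h import *
s=state();print(s['eef_pos'],s['opening']);c=calibration('wrist');i=read_camera('wrist');save(i,'w3')
print(proj(c,[456.5,106.5,130]),c['T'][:3,3])
E
```

```text
[457.74465976 106.37408808 216.57164347] 0.20509261150759858
[276.91335066 213.60988773] [516.82291208 136.26748147 387.0675262 ]
```

View pics/w3.png

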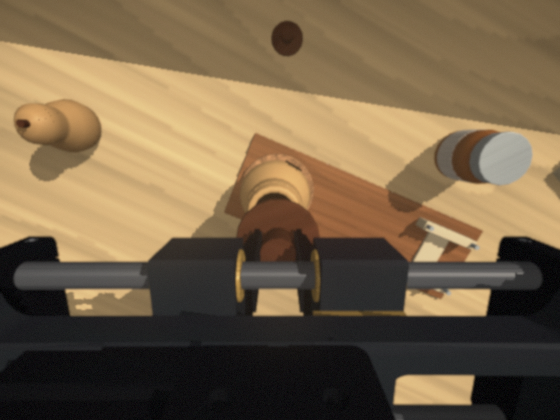

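arm_command(delta_pos=[[0,0,-0.05],[0,0,-0.12],[0,0,-0.19],[0,0,-0.23],[0,0,-0.25]], delta_rot=[[0,0,0],[0,0,0],[0,0,0],[0,0,0],[0,0,0]], claw=[1,1,1,1,1])

```text
t: 12.02
eef_pos: [456.8, 106.4, 152.6]
tcp_rot: [-3.141, 0.002, 0.464]
ft_force: [0.3, -0.1, 0.6]
opening: 0.207
grip_force: 30.0
```

arm_command(delta_pos=[[0,0,-0.01],[0,0,-0.02],[0,0,-0.03],[0,0,-0.035],[0,0,-0.04]], delta_rot=[[0,0,0],[0,0,0],[0,0,0],[0,0,0],[0,0,0]], claw=[1,1,1,1,1])

```text
t: 12.43
eef_pos: [457.1, 106.5, 144.4]
tcp_rot: [3.141, -0.001, 0.464]
ft_force: [1.1, 0.4, -0.8]
opening: 0.211
grip_force: 30.0
```

arm_command(delta_pos=[[0,0,-0.003],[0,0,-0.006],[0,0,-0.01],[0,0,-0.013],[0,0,-0.015]], delta_rot=[[0,0,0],[0,0,0],[0,0,0],[0,0,0],[0,0,0]], claw=[1,1,1,1,1])

```text
t: 12.85
eef_pos: [456.9, 106.5, 140.4]
tcp_rot: [3.142, -0.0, 0.464]
ft_force: [-0.0, 0.4, -1.7]
opening: 0.209
grip_force: 30.0
```

arm_command(delta_pos=[[0,0,-0.001],[0,0,-0.002],[0,0,-0.003],[0,0,-0.004],[0,0,-0.004]], delta_rot=[[0,0,0],[0,0,0],[0,0,0],[0,0,0],[0,0,0]], claw=[1,1,1,1,1])

```text
t: 13.27
eef_pos: [457.0, 106.5, 139.6]
tcp_rot: [3.141, -0.0, 0.464]
ft_force: [-0.6, 0.7, 2.1]
opening: 0.207
grip_force: 30.0
```

arm_command(delta_pos=[[0,0,0],[0,0,0],[0,0,0],[0,0,0],[0,0,0]], delta_rot=[[0,0,0],[0,0,0],[0,0,0],[0,0,0],[0,0,0]], claw=[0.76,0.73,0.7,0.65,0.6])

```text
t: 13.68
eef_pos: [456.9, 106.5, 139.4]
tcp_rot: [3.142, 0.0, 0.464]
ft_force: [-1.1, -0.6, -0.2]
opening: 0.368
grip_force: 0.0
```

arm_command(delta_pos=[[0,0,0.02],[0,0,0.08],[0,0,0.18],[0,0,0.28],[0,0,0.32]], delta_rot=[[0,0,0],[0,0,0],[0,0,0],[0,0,0],[0,0,0]], claw=[0.6,0.6,0.6,0.6,0.5])

```text
t: 14.1
eef_pos: [457.7, 106.6, 222.5]
tcp_rot: [3.14, -0.003, 0.464]
ft_force: [0.0, 0.7, 1.5]
opening: 0.434
grip_force: 0.0
```

arm_command(delta_pos=[[0.05,-0.1,0],[0.11,-0.23,0],[0.18,-0.37,0],[0.25,-0.51,0],[0.32,-0.65,0]], delta_rot=[[0,0,0.05],[0,0,0.11],[0,0,0.17],[0,0,0.23],[0,0,0.29]], claw=[0.5,0.5,0.4,0.4,0.4])

```text
t: 14.52
eef_pos: [537.4, -57.7, 220.0]
tcp_rot: [3.141, -0.0, 0.924]
ft_force: [0.9, 0.5, -0.8]
opening: 0.593
grip_force: 0.0
```

arm_command(delta_pos=[[0.07,-0.14,0],[0.14,-0.28,0],[0.21,-0.42,0],[0.28,-0.56,0],[0.34,-0.7,0]], delta_rot=[[0,0,0.06],[0,0,0.12],[0,0,0.18],[0,0,0.22],[0,0,0.237]], claw=[0.4,0.4,0.4,0.4,0.4])

```text
t: 14.93
eef_pos: [622.5, -232.9, 219.7]
tcp_rot: [3.141, -0.0, 1.295]
ft_force: [-0.1, 0.4, -1.0]
opening: 0.605
grip_force: 0.0
```

arm_command(delta_pos=[[0.04,-0.09,0],[0.06,-0.13,0],[0.06,-0.13,0],[0.06,-0.13,0],[0.06,-0.13,0]], delta_rot=[[0,0,0],[0,0,0],[0,0,0],[0,0,0],[0,0,0]], claw=[0.4,0.4,0.4,0.4,0.4])

```text
t: 15.35
eef_pos: [636.5, -261.9, 219.7]
tcp_rot: [-3.141, -0.0, 1.292]
ft_force: [0.1, -0.5, 0.7]
opening: 0.6
grip_force: 0.0
```

```bash
python3 - <<'E'
from h import *
s=state();print(s['eef_pos'],s['tcp_rot'],s['opening']);c=calibration('wrist');i=read_camera('wrist');save(i,'w4')
print(proj(c,[637.6,-264.9,14]))
E
```

```text
[ 636.48805774 -261.93597192  219.65891666] [-3.14128093e+00 -3.06003524e-04  1.29244593e+00] 0.6002287923877387
[278.64245527 191.76593508]
```

View pics/w4.png

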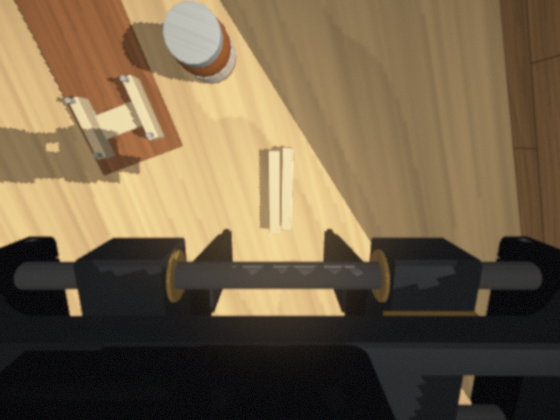

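```bash
python3 - <<'E'
from h import *
c=calibration('wrist');i=cv2.imread('pics/w4.png')[...,::-1].astype(int)
sub=i[135:240,255:305];
m=((sub.min(2)>110)&(sub[...,2]>0.62*sub[...,0])).astype(np.uint8)
n,l,st,ce=cv2.connectedComponentsWithStats(m);
for k in range(1,n):
  if st[k,4]>200:
    pts=np.argwhere(l==k)[:,::-1].astype(np.float32)+[255,135]
    W=np.array([on(c,p,14) for p in pts]);r=cv2.minAreaRect(W.astype(np.float32));print(st[k],r,W.mean(0))
a=on(c,(280.7,148.5),14);b=on(c,(281,230.),14);print(a,b,(a+b)/2,np.linalg.norm(a-b),np.degrees(np.arctan2(*(a-b)[::-1])))
E
```

```text
[   6   12   42   93 2293] ((644.6630859375, -271.949462890625), (126.55028533935547, 54.70273971557617), 68.79631042480469) [ 639.41009519 -267.8424377 ]
[ 655.58891212 -211.73926519] [ 626.37734416 -316.70740928] [ 640.98312814 -264.22333723] 108.95699599372965 74.4486552759384
```

arm_command(delta_pos=[[0.011,-0.01,-0.1],[0.011,-0.01,-0.25],[0.011,-0.01,-0.4],[0.011,-0.01,-0.55],[0.011,-0.01,-0.68]], delta_rot=[[0,0,0],[0,0,0],[0,0,0],[0,0,0],[0,0,0]], claw=[0.4,0.4,0.4,0.4,0.4])

```text
t: 15.82
eef_pos: [639.1, -264.2, 48.0]
tcp_rot: [-3.141, -0.0, 1.293]
ft_force: [0.2, -0.0, -0.1]
opening: 0.597
grip_force: 0.0
```

arm_command(delta_pos=[[0,0,-0.06],[0,0,-0.11],[0,0,-0.14],[0,0,-0.16],[0,0,-0.17]], delta_rot=[[0,0,0],[0,0,0],[0,0,0],[0,0,0],[0,0,0]], claw=[0.4,0.4,0.4,0.4,0.4])

```text
t: 16.23
eef_pos: [640.0, -265.8, 7.4]
tcp_rot: [3.14, 0.0, 1.292]
ft_force: [0.2, -0.3, -0.1]
opening: 0.601
grip_force: 0.0
```

arm_command(delta_pos=[[0,0,-0.004],[0,0,-0.008],[0,0,-0.008],[0,0,-0.008],[0,0,-0.008]], delta_rot=[[0,0,0],[0,0,0],[0,0,0],[0,0,0],[0,0,0]], claw=[0.4,0.4,0.4,0.4,0.4])

```text
t: 16.65
eef_pos: [639.8, -266.1, 5.4]
tcp_rot: [3.141, 0.0, 1.292]
ft_force: [-0.4, -0.0, 0.2]
opening: 0.6
grip_force: 0.0
```

arm_command(delta_pos=[[0,0.004,-0.004],[0,0.005,-0.008],[0,0.005,-0.008],[0,0.005,-0.008],[0,0.005,-0.008]], delta_rot=[[0,0,0],[0,0,0],[0,0,0],[0,0,0],[0,0,0]], claw=[0.45,0.5,0.55,0.6,0.62])

```text
t: 17.07
eef_pos: [639.6, -264.7, 2.9]
tcp_rot: [3.142, 0.0, 1.292]
ft_force: [0.7, -0.0, -0.1]
opening: 0.396
grip_force: 0.0
```

arm_command(delta_pos=[[0,0,0],[0,0,0],[0,0,0],[0,0,0],[0,0,0]], delta_rot=[[0,0,0],[0,0,0],[0,0,0],[0,0,0],[0,0,0]], claw=[0.65,0.68,0.7,0.75,1])

```text
t: 17.48
eef_pos: [639.6, -264.8, 2.9]
tcp_rot: [3.141, 0.0, 1.292]
ft_force: [-0.2, 0.7, -0.5]
opening: 0.292
grip_force: 30.0
```

arm_command(delta_pos=[[0,0,0],[0,0,0],[0,0,0],[0,0,0.02],[0,0,0.06]], delta_rot=[[0,0,0],[0,0,0],[0,0,0],[0,0,0],[0,0,0]], claw=[1,1,1,1,1])

```text
t: 17.9
eef_pos: [639.0, -264.4, 17.3]
tcp_rot: [-3.14, -0.0, 1.292]
ft_force: [-0.8, -0.1, -1.5]
opening: 0.289
grip_force: 30.0
```

arm_command(delta_pos=[[0,0,0.06],[0,0,0.16],[0,0,0.27],[0,0,0.34],[0,0,0.37]], delta_rot=[[0,0,0],[0,0,0],[0,0,0],[0,0,0],[0,0,0]], claw=[1,1,1,1,1])

```text
t: 18.32
eef_pos: [640.6, -265.2, 114.4]
tcp_rot: [3.137, 0.001, 1.292]
ft_force: [0.5, -0.3, 0.3]
opening: 0.288
grip_force: 30.0
```

arm_command(delta_pos=[[-0.04,0.03,0],[-0.1,0.08,0],[-0.17,0.14,0],[-0.25,0.21,0],[-0.33,0.28,0]], delta_rot=[[0,0,-0.06],[0,0,-0.13],[0,0,-0.21],[0,0,-0.28],[0,0,-0.35]], claw=[1,1,1,1,1])

```text
t: 18.73
eef_pos: [555.9, -194.0, 110.2]
tcp_rot: [-3.141, 0.0, 0.736]
ft_force: [1.1, 0.2, 0.3]
opening: 0.293
grip_force: 30.0
```

arm_command(delta_pos=[[-0.08,0.07,0],[-0.16,0.14,0],[-0.24,0.21,0],[-0.3,0.26,0],[-0.33,0.28,0]], delta_rot=[[0,0,-0.07],[0,0,-0.14],[0,0,-0.22],[0,0,-0.29],[0,0,-0.36]], claw=[1,1,1,1,1])

```text
t: 19.15
eef_pos: [472.4, -123.0, 110.5]
tcp_rot: [-3.141, 0.001, 0.172]
ft_force: [1.0, -0.2, 0.5]
opening: 0.291
grip_force: 30.0
```

arm_command(delta_pos=[[0,0,0],[0,0,0],[0,0,0],[0,0,0],[0,0,0]], delta_rot=[[0,0,-0.05],[0,0,-0.069],[0,0,-0.069],[0,0,-0.069],[0,0,-0.069]], claw=[1,1,1,1,1])

```text
t: 19.57
eef_pos: [474.6, -124.8, 110.4]
tcp_rot: [3.142, 0.0, 0.069]
ft_force: [0.1, 0.2, -0.7]
opening: 0.292
grip_force: 30.0
```

```bash
python3 - <<'E'
from h import *
s=state();print(s['eef_pos'],s['tcp_rot'],s['opening'],s['ft_force']);c=calibration('wrist');i=read_camera('wrist');save(i,'w5')
a=np.radians(3.9);x=np.array([np.cos(a),np.sin(a)]);y=np.array([-x[1],x[0]])
for X in(-35,35):
  for Y in(-33,33): print(X,Y,proj(c,[*(np.array([471.9,-122.8])+X*x+Y*y),38]))
E
```

```text
[ 474.59025391 -124.76806033  110.37355191] [3.14155731e+00 1.22884448e-04 6.91434129e-02] 0.2924116860283492 [ 0.0515448   0.20059829 -0.66412853]
-35 -33 [312.171322   256.75705669]
-35 33 [238.88188462 256.69060226]
35 -33 [314.60921019 179.39797255]
35 33 [236.3940469 179.3020618]
```

View pics/w5.png

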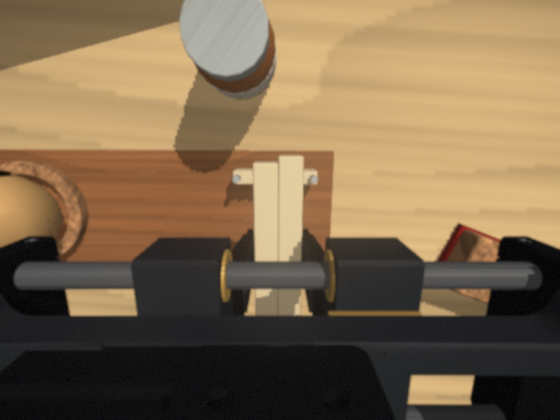

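```bash
python3 - <<'E'
from h import *
c=calibration('wrist');p=state()['eef_pos'];print(p)
z=p[2]-2.9+14
for uv in((265,162),(291,155),(278,158.5),(253,165),(278.5,165),(303,165)): print(uv,on(c,uv,z)-p[:2])
E
```

```text
[ 474.58946941 -124.79004242  110.34985809]
(265, 162) [52.90676677 10.99367326]
(291, 155) [57.63932727 -2.86975993]
(278, 158.5) [55.2799843   4.04261913]
(253, 165) [50.82913145 17.45036469]
(278.5, 165) [51.79354609  3.52544883]
(303, 165) [52.71831102 -9.85531797]
```

arm_command(delta_pos=[[-0.01,0.007,-0.04],[-0.01,0.007,-0.12],[-0.01,0.007,-0.2],[-0.01,0.007,-0.26],[-0.01,0.007,-0.285]], delta_rot=[[0,0,0],[0,0,0],[0,0,0],[0,0,0],[0,0,0]], claw=[1,1,1,1,1])

```text
t: 20.03
eef_pos: [471.5, -122.8, 37.5]
tcp_rot: [-3.141, 0.002, 0.068]
ft_force: [-0.3, 0.3, -1.1]
opening: 0.291
grip_force: 30.0
```

arm_command(delta_pos=[[0,0,-0.005],[0,0,-0.01],[0,0,-0.015],[0,0,-0.018],[0,0,-0.02]], delta_rot=[[0,0,0],[0,0,0],[0,0,0],[0,0,0],[0,0,0]], claw=[1,1,1,1,1])

```text
t: 20.45
eef_pos: [472.4, -123.1, 34.7]
tcp_rot: [3.141, -0.001, 0.068]
ft_force: [0.5, 0.3, 0.4]
opening: 0.29
grip_force: 30.0
```

arm_command(delta_pos=[[0,0,-0.004],[0,0,-0.008],[0,0,-0.011],[0,0,-0.013],[0,0,-0.013]], delta_rot=[[0,0,0],[0,0,0],[0,0,0],[0,0,0],[0,0,0]], claw=[1,1,1,1,1])

```text
t: 20.87
eef_pos: [472.1, -123.0, 30.9]
tcp_rot: [3.142, 0.0, 0.068]
ft_force: [-0.3, 0.3, -0.6]
opening: 0.293
grip_force: 30.0
```

arm_command(delta_pos=[[0,0,-0.001],[0,0,-0.002],[0,0,-0.003],[0,0,-0.004],[0,0,-0.004]], delta_rot=[[0,0,0],[0,0,0],[0,0,0],[0,0,0],[0,0,0]], claw=[1,1,1,1,1])

```text
t: 21.28
eef_pos: [472.1, -123.0, 30.8]
tcp_rot: [3.141, -0.001, 0.068]
ft_force: [-3.1, 1.2, 15.9]
opening: 0.29
grip_force: 30.0
```

arm_command(delta_pos=[[0,0,0.003],[0,0,0.003],[0,0,0.003],[0,0,0.003],[0,0,0.003]], delta_rot=[[0,0,0],[0,0,0],[0,0,0],[0,0,0],[0,0,0]], claw=[0.7,0.69,0.67,0.64,0.6])

```text
t: 21.7
eef_pos: [472.1, -123.0, 30.5]
tcp_rot: [-3.142, 0.0, 0.068]
ft_force: [-0.6, -1.4, -0.3]
opening: 0.378
grip_force: 0.0
```

arm_command(delta_pos=[[0,0,0],[0,0,0.04],[0,0,0.12],[0,0,0.24],[0,0,0.36]], delta_rot=[[0,0,0],[0,0,0],[0,0,0],[0,0,0],[0,0,0]], claw=[0.55,0.55,0.55,0.55,0.55])

```text
t: 22.12
eef_pos: [471.6, -122.8, 121.9]
tcp_rot: [-3.141, 0.001, 0.068]
ft_force: [-0.3, -0.5, -1.1]
opening: 0.454
grip_force: 0.0
```

```bash
python3 - <<'E'
from h import *
s=state();print(s['eef_pos'],s['tcp_rot'],s['opening'],s['ft_force']);i=read_camera('wrist');j=read_camera('scene')
save(np.hstack([cv2.resize(i[120:330,150:430],(400,300)),cv2.resize(j[110:260,160:360],(400,300))]),'w6')
E
```

```text
[ 471.6090228  -122.79277357  121.92681199] [-3.14096542e+00  1.45890638e-03  6.79115253e-02] 0.45388414786011183 [-0.29467678 -0.46151102 -1.08775385]
```

View pics/w6.png

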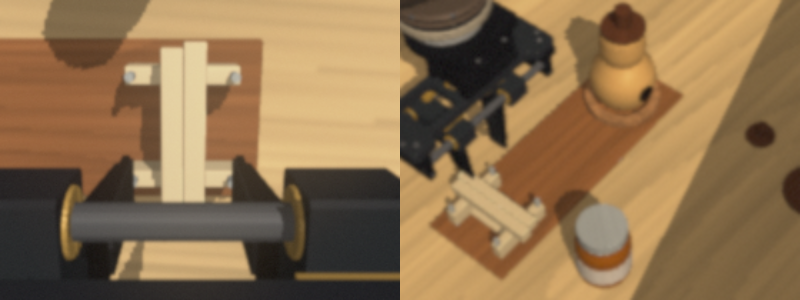

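arm_command(delta_pos=[[0,0,0.1],[0,0,0.25],[0,0,0.4],[0,0,0.5],[0,0,0.52]], delta_rot=[[0,0,0.06],[0,0,0.13],[0,0,0.2],[0,0,0.27],[0,0,0.34]], claw=[0.5,0.4,0.3,0.2,0.1])

```text
t: 22.63
eef_pos: [473.1, -123.3, 254.8]
tcp_rot: [3.136, -0.003, 0.608]
ft_force: [-0.2, -0.1, -0.3]
opening: 0.723
grip_force: 0.0
```

arm_command(delta_pos=[[-0.01,0.1,0],[-0.03,0.24,0],[-0.05,0.39,0],[-0.07,0.54,0],[-0.08,0.69,0]], delta_rot=[[0,0,0.07],[0,0,0.14],[0,0,0.21],[0,0,0.28],[0,0,0.35]], claw=[0.1,0.1,0.1,0.1,0.1])

```text
t: 23.05
eef_pos: [451.0, 51.0, 250.6]
tcp_rot: [-3.141, 0.0, 1.157]
ft_force: [0.8, -0.4, 0.6]
opening: 0.899
grip_force: 0.0
```

arm_command(delta_pos=[[-0.01,0.15,0],[-0.03,0.3,0],[-0.05,0.45,0],[-0.07,0.6,0],[-0.08,0.75,0]], delta_rot=[[0,0,0.07],[0,0,0.14],[0,0,0.21],[0,0,0.28],[0,0,0.31]], claw=[0.1,0.1,0.1,0.1,0.1])

```text
t: 23.47
eef_pos: [431.0, 238.8, 250.6]
tcp_rot: [-3.141, 0.0, 1.645]
ft_force: [1.8, -0.4, 0.1]
opening: 0.903
grip_force: 0.0
```

arm_command(delta_pos=[[-0.02,0.15,0],[-0.03,0.3,0],[-0.05,0.42,0],[-0.055,0.48,0],[-0.055,0.5,0]], delta_rot=[[0,0,0],[0,0,0],[0,0,0],[0,0,0],[0,0,0]], claw=[0.1,0.1,0.1,0.1,0.1])

```text
t: 23.88
eef_pos: [417.7, 363.7, 250.1]
tcp_rot: [-3.141, 0.0, 1.641]
ft_force: [0.6, -0.9, 0.2]
opening: 0.902
grip_force: 0.0
```

```bash
python3 - <<'E'
from h import *
s=state();print(s['eef_pos'],s['tcp_rot'],s['joints'][5]);c=calibration('wrist');i=read_camera('wrist');save(i,'w7')
for z in(95,68,26): print(proj(c,[418.5,361.7,z]))
E
```

```text
[417.66572203 363.73110086 250.13912928] [-3.14095026e+00  2.94997932e-04  1.64115036e+00] 0.5267931518802264
[277.65929295 199.01450999]
[277.66228673 194.5552666 ]
[277.66616277 188.782559  ]
```

View pics/w7.png

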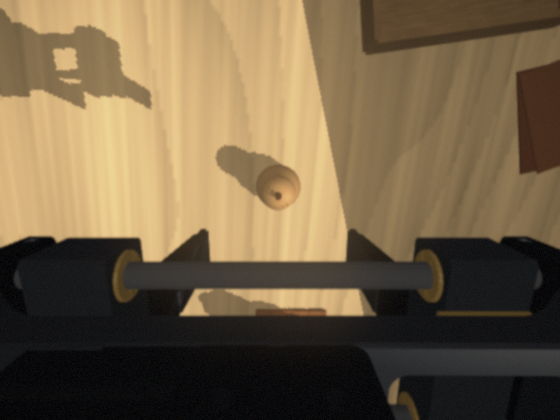

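arm_command(delta_pos=[[0.004,-0.004,-0.1],[0.004,-0.004,-0.25],[0.004,-0.004,-0.4],[0.004,-0.004,-0.56],[0.004,-0.004,-0.68]], delta_rot=[[0,0,0],[0,0,0],[0,0,0],[0,0,0],[0,0,0]], claw=[0.1,0.1,0.1,0.1,0.1])

```text
t: 24.35
eef_pos: [419.2, 358.7, 78.4]
tcp_rot: [-3.14, 0.001, 1.637]
ft_force: [-0.3, 0.6, -1.4]
opening: 0.898
grip_force: 0.0
```

arm_command(delta_pos=[[0,0,-0.05],[0,0,-0.09],[0,0,-0.12],[0,0,-0.125],[0,0,-0.125]], delta_rot=[[0,0,0],[0,0,0],[0,0,0],[0,0,0],[0,0,0]], claw=[0.1,0.2,0.3,0.35,0.4])

```text
t: 24.77
eef_pos: [419.8, 360.7, 49.9]
tcp_rot: [3.141, -0.0, 1.638]
ft_force: [0.1, -0.3, -0.0]
opening: 0.677
grip_force: 0.0
```

arm_command(delta_pos=[[0,0,0],[0,0,0],[0,0,0],[0,0,0],[0,0,0]], delta_rot=[[0,0,0],[0,0,0],[0,0,0],[0,0,0],[0,0,0]], claw=[0.45,0.5,0.55,0.6,1])

```text
t: 25.18
eef_pos: [419.4, 361.2, 50.0]
tcp_rot: [3.141, -0.0, 1.639]
ft_force: [-1.6, 0.6, 6.3]
opening: 0.436
grip_force: 27.5
```

arm_command(delta_pos=[[0,0,0],[0,0,0],[0,0,0],[0,0,0],[0,0,0]], delta_rot=[[0,0,0],[0,0,0],[0,0,0],[0,0,0],[0,0,0]], claw=[1,1,1,1,1])

```text
t: 25.6
eef_pos: [419.4, 361.2, 50.0]
tcp_rot: [3.141, -0.0, 1.639]
ft_force: [-2.0, -0.9, 5.8]
opening: 0.435
grip_force: 27.5
```

arm_command(delta_pos=[[0,0,0.02],[0,0,0.1],[0,0,0.24],[0,0,0.39],[0,0,0.54]], delta_rot=[[0,0,0],[0,0,0],[0,0,0],[0,0,0],[0,0,0]], claw=[1,1,1,1,1])

```text
t: 26.02
eef_pos: [419.0, 360.8, 186.0]
tcp_rot: [-3.141, 0.0, 1.639]
ft_force: [1.1, 0.3, -1.5]
opening: 0.437
grip_force: 27.6
```

arm_command(delta_pos=[[0,0,0.14],[0,-0.05,0.24],[0.02,-0.15,0.27],[0.04,-0.29,0.27],[0.06,-0.43,0.27]], delta_rot=[[0,0,0],[0,0,0],[0,0,0],[0,0,0],[0,0,0]], claw=[1,1,1,1,1])

```text
t: 26.43
eef_pos: [434.2, 252.7, 252.9]
tcp_rot: [3.14, -0.0, 1.641]
ft_force: [0.5, -0.5, -0.8]
opening: 0.434
grip_force: 27.6
```

arm_command(delta_pos=[[0.02,-0.14,0],[0.04,-0.28,0],[0.06,-0.42,0],[0.08,-0.56,0],[0.09,-0.7,0]], delta_rot=[[0,0,0],[0,0,0],[0,0,0],[0,0,0],[0,0,0]], claw=[1,1,1,1,1])

```text
t: 26.85
eef_pos: [456.9, 76.8, 252.3]
tcp_rot: [3.141, 0.0, 1.639]
ft_force: [1.3, -0.0, -0.2]
opening: 0.44
grip_force: 27.6
```

arm_command(delta_pos=[[0.01,-0.14,0],[0.02,-0.25,0],[0.03,-0.32,0],[0.03,-0.35,0],[0.03,-0.355,0]], delta_rot=[[0,0,0],[0,0,0],[0,0,0],[0,0,0],[0,0,0]], claw=[1,1,1,1,1])

```text
t: 27.27
eef_pos: [464.3, -11.2, 252.0]
tcp_rot: [3.141, 0.0, 1.637]
ft_force: [0.6, 0.5, -0.6]
opening: 0.434
grip_force: 27.6
```

arm_command(delta_pos=[[0,0,0],[0,0,0],[0,0,0],[0,0,0],[0,0,0]], delta_rot=[[0,0,0],[0,0,0],[0,0,0],[0,0,0],[0,0,0]], claw=[1,1,1,1,1])

```text
t: 27.68
eef_pos: [464.3, -9.6, 251.9]
tcp_rot: [3.141, -0.0, 1.64]
ft_force: [0.3, 0.6, -0.3]
opening: 0.435
grip_force: 27.6
```

arm_command(delta_pos=[[0,0,-0.08],[0,0,-0.22],[0,0,-0.37],[0,0,-0.52],[0,0,-0.65]], delta_rot=[[0,0,0],[0,0,0],[0,0,0],[0,0,0],[0,0,0]], claw=[1,1,1,1,1])

```text
t: 28.1
eef_pos: [464.0, -9.8, 87.7]
tcp_rot: [3.141, 0.0, 1.639]
ft_force: [0.4, 0.8, -1.1]
opening: 0.436
grip_force: 27.6
```

arm_command(delta_pos=[[0,0,-0.04],[0,0,-0.07],[0,0,-0.09],[0,0,-0.1],[0,0,-0.105]], delta_rot=[[0,0,0],[0,0,0],[0,0,0],[0,0,0],[0,0,0]], claw=[1,1,1,1,1])

```text
t: 28.52
eef_pos: [464.8, -10.2, 63.6]
tcp_rot: [3.14, 0.0, 1.639]
ft_force: [0.3, -0.4, -1.3]
opening: 0.434
grip_force: 27.6
```

arm_command(delta_pos=[[0,0,-0.004],[0,0,-0.008],[0,0,-0.01],[0,0,-0.012],[0,0,-0.012]], delta_rot=[[0,0,0],[0,0,0],[0,0,0],[0,0,0],[0,0,0]], claw=[1,1,1,1,1])

```text
t: 28.93
eef_pos: [464.5, -10.3, 60.3]
tcp_rot: [3.141, 0.0, 1.639]
ft_force: [0.1, -0.2, -0.6]
opening: 0.439
grip_force: 27.6
```

arm_command(delta_pos=[[0,0.003,-0.004],[0,0.004,-0.008],[0,0.004,-0.011],[0,0.004,-0.014],[0,0.004,-0.014]], delta_rot=[[0,0,0],[0,0,0],[0,0,0],[0,0,0],[0,0,0]], claw=[1,1,1,1,1])

```text
t: 29.35
eef_pos: [464.3, -9.2, 56.5]
tcp_rot: [-3.141, -0.0, 1.639]
ft_force: [1.3, 0.4, -1.2]
opening: 0.437
grip_force: 27.6
```

arm_command(delta_pos=[[0,0,-0.001],[0,0,-0.002],[0,0,-0.003],[0,0,-0.004],[0,0,-0.004]], delta_rot=[[0,0,0],[0,0,0],[0,0,0],[0,0,0],[0,0,0]], claw=[1,1,1,1,1])

```text
t: 29.77
eef_pos: [464.4, -9.3, 56.0]
tcp_rot: [3.141, 0.0, 1.639]
ft_force: [-1.6, 0.2, 6.7]
opening: 0.436
grip_force: 28.0
```

Touchdown at the expected height; release, rise, and withdraw so the top camera sees.

arm_command(delta_pos=[[0,0,0.001],[0,0,0.001],[0,0,0.001],[0,0,0.001],[0,0,0.001]], delta_rot=[[0,0,0],[0,0,0],[0,0,0],[0,0,0],[0,0,0]], claw=[0.53,0.5,0.45,0.38,0.3])

```text
t: 30.18
eef_pos: [464.4, -9.2, 55.8]
tcp_rot: [3.142, -0.0, 1.639]
ft_force: [-0.1, 0.1, -0.1]
opening: 0.634
grip_force: 0.0
```

arm_command(delta_pos=[[0,0,0],[0,0,0],[0,0,0.03],[0,0,0.1],[0,0,0.24]], delta_rot=[[0,0,0],[0,0,0],[0,0,0],[0,0,0],[0,0,0]], claw=[0.2,0.2,0.2,0.2,0.2])

```text
t: 30.6
eef_pos: [463.0, -9.1, 114.8]
tcp_rot: [-3.136, -0.001, 1.639]
ft_force: [0.6, -0.3, -0.5]
opening: 0.799
grip_force: 0.0
```

arm_command(delta_pos=[[0,0,0.15],[0,0,0.3],[0,0,0.45],[0,-0.05,0.5],[0,-0.2,0.5]], delta_rot=[[0,0,0],[0,0,0],[0,0,0],[0,0,0],[0,0,0]], claw=[0.2,0.2,0.2,0.2,0.2])

```text
t: 31.02
eef_pos: [465.2, -57.6, 245.2]
tcp_rot: [3.135, 0.002, 1.642]
ft_force: [0.3, -0.8, 0.0]
opening: 0.803
grip_force: 0.0
```

arm_command(delta_pos=[[0,-0.15,0],[0,-0.3,0],[0,-0.45,0],[0,-0.6,0],[0,-0.75,0]], delta_rot=[[0,0,0],[0,0,0],[0,0,0],[0,0,0],[0,0,0]], claw=[0.2,0.2,0.2,0.2,0.2])

```text
t: 31.43
eef_pos: [463.8, -248.5, 241.6]
tcp_rot: [3.141, 0.0, 1.639]
ft_force: [-0.1, 0.3, 0.2]
opening: 0.796
grip_force: 0.0
```

arm_command(delta_pos=[[0,-0.15,0],[0,-0.3,0],[0,-0.45,0],[0,-0.6,0],[0,-0.7,0]], delta_rot=[[0,0,0],[0,0,0],[0,0,0],[0,0,0],[0,0,0]], claw=[0.2,0.2,0.2,0.2,0.2])

```text
t: 31.85
eef_pos: [463.7, -424.7, 241.3]
tcp_rot: [3.141, 0.0, 1.637]
ft_force: [0.5, 0.4, 0.1]
opening: 0.801
grip_force: 0.0
```

```bash
python3 - <<'E'
from h import *
t=read_camera('top');j=read_camera('scene')
g=np.clip(t.astype(float)*1.5,0,255).astype(np.uint8)
save(np.vstack([cv2.resize(g[220:300,195:375],(675,300),interpolation=cv2.INTER_CUBIC),cv2.resize(j[80:260,120:525],(675,300))]),'f')
c=calibration('top');print([(np.array(proj(c,p))-[195,220])*3.75 for p in([464,-8.4,101],[464,-8.4,32],[456.5,106.2,162])])
E
```

```text
[array([337.45277445, 149.90334468]), array([335.9327226 , 144.21064417]), array([104.63811905, 164.6432811 ])]
```

View pics/f.png

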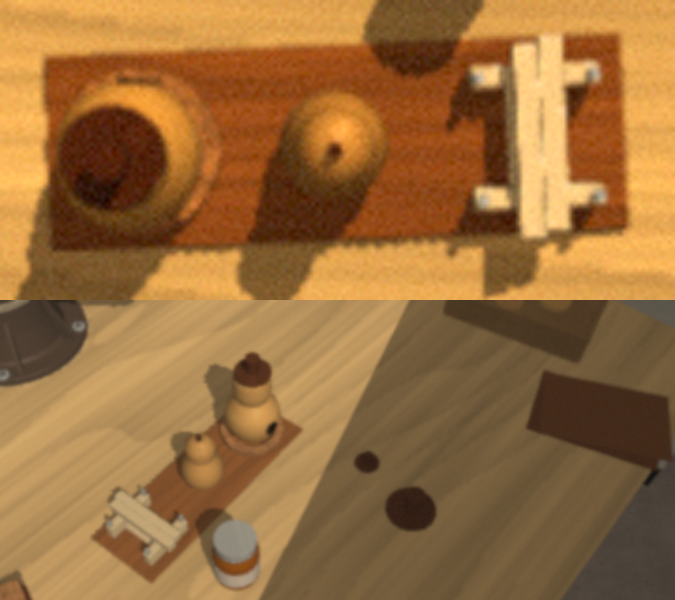

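```bash
python3 -c "
from cell import *
print(job_done())"
```

```text
the job is handed in; nothing more can be done
None
```

I handed the job in at about 32 s with everything placed as asked: tall gourd standing in the ring and capped, stick pair touching and centred on the stand (one stick about 4 mm ahead lengthwise), small gourd midway, and the jar and sanding block never touched.

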